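Draw the plug gauge part-way on the inspection microscope

ROBOT

A 7-joint arm with a two-finger parallel gripper is mounted at the origin on the work surface. World frame = base frame: x ahead of the robot, y to its left, z up, the work surface at z = 0. Lengths are in m, angles in degrees, forces in N, time in s.
With the tool pointing down it reaches from about 0.425 to 0.875 m from the base axis. Payload 4.7 kg.
Tool frame: the origin (TCP) lies on the mounting face of the last link; the fingertips stand 182 mm ahead of it and the grasp point (between the pads) lies 164 mm ahead of it; z points along the fingers, y is the line along which they close (so a half turn about z gives the same grasp; the last joint's range is limited). The gripper opens to 87 mm and grips with 3 to 60 N. Pads are 19 mm wide; open, the fingers measure 117 mm over their backs; the gripper's body (75 mm by 190 mm) begins 51 mm behind the grasp point.
Start: joints at [-73.791, 18.392, -4.016, 83.108, 1.295, 78.541, -3.26], TCP at [0.173, 0.627, 0.405] pointing down, gripper open.
Joint ranges: [-163.93, 163.93], [-17.29, 119.83], [-79.2, 71.16], [3.27, 140.29], [-89.18, 269.18], [5.43, 117.66], [-154.24, 154.24]. Speed limits (degrees/s): [147.25, 147.25, 180, 180, 180, 180, 180].

INTERFACE

Orientations are given as [roll, pitch, yaw] about the fixed x, y, z axes, in that order (R = Rz(yaw) Ry(pitch) Rx(roll)).
In Python, from cell import env gives the robot as it stands.
- The arm moves only by the tool servo_tool, never from a script. Its argument "plan" is a list of rows, each an object with "xyz": the shift along the tool's x, y, z in cm, a list of three; "twist": the turn, a rotation vector about the tool's x, y, z in degrees, a list of three; "jaw": the closure, from 0 (fully open) to 1 (shut). In form: [{"xyz": [x, y, z], "twist": [wx, wy, wz], "jaw": jaw}, ...]. A call has 1 to 10 rows; each row is the pose to reach, as a shift and turn from the pose commanded when the call began, along the tool's axes at that moment; what a row does not reach only later rows make up. A row lasts 1/12 s, in which the tool goes at most 41.7 mm and 7.16 degrees, less where a joint would pass 70% of its speed; a pose out of reach is approached as far as the arm can. A call with a gripper value outside its range is refused whole. The fingers move at their own pace and stop on an object; "newtons" is the grip in N (left out, the last holds). Time passes only in rows, so rows that repeat a pose let the fingers close. It gives the time, the measured TCP pose, the force, the opening and the grip force at its end, in the units of the state.
- env.get_obs(): the state, without advancing time (a new reading comes with each control period).
- env.read_camera(name): name is "side" or "top" or "wrist"; returns a dict with "img" (420x560x3 uint8, red, green, blue), "camera_matrix" (3x3 intrinsics, pixels), "R" (3x3) and "t" (3): a world point X has camera coordinates R X + t. Camera axes: x right, y down, z forward; pixel columns grow to the right and rows downward; lengths in m; the calibration is good to about 2 mm. A picture is of the moment at which its call begins. There is no depth.
- env.sign_off(): hands the job in; it is judged then, once.
The state is a dict: "time_s": time; "qpos": joint angles; "joint_velocities": joint speeds; "effort": joint torques, N m; "tool_pos": TCP position; "tool_rot": TCP orientation; "force": force on the tool from outside, world axes, zero at the start; "wrist_torque": the same for the moment, N m; "grip_width": finger opening in m; "grasp_force": force on a finger pad.
Only numpy, scipy, OpenCV 4.12 (cv2) and the standard library are available. Lean on these libraries where they do the work, as an engineer would, in place of code of your own. Each camera call takes 0.05 s, during which the arm holds its last target. There are 200 camera calls.

TASK

Pull the microscope's sliding carriage by its knob out from under the lens, all the way forward to its stop. Then draw the tall plug gauge straight up out of its sleeve, gently and without forcing it sideways, until the ring groove on its shank is just clear above the sleeve and a good part of the shank is still inside, and finish while holding it there, still and upright. Leave the short gauge seated, do not bump the microscope, and do not disturb the other things on the bench.

Things in the scene. Friction and masses are not known exactly. Their poses are not given: they have to be found in the camera images.
- base: Black base plate of a white inspection microscope, fixed: 360 x 150 x 20 mm, with two low rails along its length (tops 30 mm above the bench). Origin at bench level on the track's centre line, under the middle of the sleeve block when the carriage is fully forward. x points along the track away from the robot (the carriage comes forward along -x), y left, z up.
- carriage (a joint): Slide of the black carriage along the track, in m: 0 is fully back under the lens, 0.130 is fully forward against its stop. It moves with about 2.5 N of friction and stays where it is left; the carriage cannot lift off its track.
- knob (a point): Centre of the carriage's pull knob, an upright aluminium cylinder 24 mm in diameter at the front end of the carriage, 120 mm in front of the sleeves; this point is 80 mm above the bench, the knob reaches from 58 to 98 mm above the bench, on a thinner stem; the carriage's deck below it is at 34 mm.
- sleeve_left (a point): Centre of the mouth of the left sleeve (+y side of the base), a vertical through bore of 21.6 mm in the aluminium sleeve block (56 x 124 mm, 76 mm high) on the carriage. The mouth is in the block's top face, 110 mm above the bench. The two sleeves are 72 mm apart.
- sleeve_right (a point): Centre of the mouth of the right sleeve (-y side of the base), the same bore.
- gauge: Tall steel plug gauge, about 0.25 kg, loose in one sleeve. Round upright handle, 24 mm diameter, top 58 mm above the origin; under it a shoulder 31 mm wide, 6 mm thick. Origin on the axis at the shoulder's underside, which rests on the sleeve mouth when seated. Below it a shank 20 mm in diameter, 70 mm long, in the sleeve. z: axis, up.
- stub: The short steel plug gauge in the other sleeve, to be left alone: wide round head 37 mm in diameter and 22 mm high, origin on the axis at the head's underside.
- slide_box: Bystander: blue plastic slide box, 85 x 100 x 34 mm, origin under its centre.
- oil: Bystander: small closed bottle, 40 mm in diameter, 70 mm high, origin under its centre.
- objective: Bystander: a metal microscope objective standing on the bench, 31 mm in diameter, 48 mm high, origin under its centre.
- scope: Microscope on the base, same origin and axes: white column at x 92 to 168, y 98 to 158 mm; head over the track at x 87 to 173 mm, 235 to 310 mm above the bench, camera on top up to 355 mm; under the head a ring light 112 mm in diameter, centred at x 130, y 0, its underside 188 mm above the bench, 20 mm above the tall gauge's top.
- groove (a point): Middle of the ring groove round the tall gauge's shank, 30 mm below the gauge's origin; the groove is 6 mm high and hidden in the sleeve while seated. It is clear when the gauge is raised more than 33 mm; about 40 mm is meant, leaving 30 mm of shank inside.
Mind the look-alikes: they are no part of the job. What is shaped like the gauge but yellow is not meant.

How it is judged (in metres and radians):
On the way:
1. the carriage is fully forward (within 6 mm of its stop) with the tall gauge still seated (value of joint carriage above 0.124 m and z of gauge in the frame of sleeve_left below 0.006 m), for 0.2 s.
At the end, for the whole second after the job is handed in: Ends holding: carriage within 8 mm of its stop; tall gauge gripped, at rest, shoulder 33 to 52 mm above the sleeve mouth, upright within 0.06 rad, within 5 mm of the sleeve axis, pressing on the sleeve with under 12 N; short gauge seated within 4 mm (value of joint carriage above 0.122 m and z of gauge in the frame of sleeve_left between 0.033 and 0.052 m and (horizontal distance between gauge and sleeve_left below 0.005 m or horizontal distance between gauge and sleeve_right below 0.005 m) and angle between the z axis of gauge and the z axis of base, either way round below 0.06 rad and contact force between the fingers and gauge above 3 N and contact force between gauge and base below 12 N and linear speed of gauge below 0.01 m/s and z of stub in the frame of sleeve_left below 0.004 m); the arm keeps its last pose, push and grip.
It fails at once if the tall gauge is drawn (nearly) right out of its sleeve (z of gauge in the frame of sleeve_left above 0.062 m).
It fails at once if the tall gauge is forced against its sleeve with more than 30 N (contact force between gauge and base above 30 N).
It fails at once if the short gauge is lifted more than 8 mm (z of stub in the frame of sleeve_left above 0.008 m).
It fails at once if the microscope is bumped with more than 10 N (contact force between any of the arm, the fingers and scope above 10 N).
It fails at once if a bystander is moved more than 20 mm (distance of any of slide_box, oil, objective from where it was at the start of the episode above 0.02 m).
It also fails if it takes over 43 s, if anything falls off the work surface, if the arm or the gripper's body presses on something with over 40 N, if the wrist force passes 120 N, or if a joint passes its speed limit or range.

## Working session

There is one attempt and no reset: what is moved stays moved. The work goes in short steps, Python scripts to look and compute and a tool call to move; the robot and the scene stay as the last step left them, time stands still between calls to the robot, and variables do not carry over. Pictures are saved under pics/ and viewed, at most 10 in all, crops included, and the job is handed in when it is done.

Besides the shell and the picture viewer there is one more tool, called after "Emit:" as name([rows], argument=value, ...), one row to a line, values as JSON. servo_tool: Moves the arm, as the interface text tells. Its arguments: {"type":"object","properties":{"plan":{"type":"array","items":{"type":"object","properties":{"xyz":{"type":"array","items":{"type":"number"}},"twist":{"type":"array","items":{"type":"number"}},"jaw":{"type":"number"}}}},"newtons":{"type":"number"}},"required":["plan"]}

```bash
mkdir -p pics
cat > h.py <<'E'
import numpy as np,cv2
from cell import env
def cam(n):
    d=env.read_camera(n); return d['img'],np.array(d['camera_matrix']),np.array(d['R']),np.array(d['t'])
def plane(c,uv,z):
    _,K,R,t=c; d=R.T@np.linalg.solve(K,[uv[0],uv[1],1.]); o=-R.T@t
    return o+d*(z-o[2])/d[2]
def proj(c,X):
    _,K,R,t=c; p=K@(R@np.array(X)+t); return p[:2]/p[2]
def save(n,im): cv2.imwrite('pics/'+n+'.png',im[:,:,::-1])
E
python3 - <<'E'
from h import *
for n in['top','side']:
    c=cam(n); save(n,c[0]); np.savez(n,*c); print(n,-c[2].T@c[3])
print(env.get_obs())
E
```

```text
top [0.52162735 0.01445595 1.16127746]
side [0.11629277 0.29927855 0.5158066 ]
{'time_s': 0.1, 'qpos': array([-73.79150852,  18.43454835,  -4.01558113,  83.16680166,
         1.29474794,  78.54165981,  -3.2605764 ]), 'joint_velocities': array([ 0.00434919, -0.08225922, -0.00398127, -0.10515575,  0.06608649,
        0.09678284,  0.11686158]), 'effort': array([ 6.52625022e-05, -4.92569017e+01, -4.05430505e-01, -3.13403428e+01,
       -6.40499010e-02,  3.93344311e-02,  6.87605211e-05]), 'tool_pos': array([0.17260017, 0.62647792, 0.40378335]), 'tool_rot': array([-1.79902208e+02,  5.19150583e-03,  1.64600503e+02]), 'force': array([ 0.60815925, -0.65874413, -0.26859808]), 'wrist_torque': array([-0.00247806,  0.01223756, -0.04799219]), 'grasp_force': 0.0, 'grip_width': 0.08703533662651301}
```

View pics/top.png

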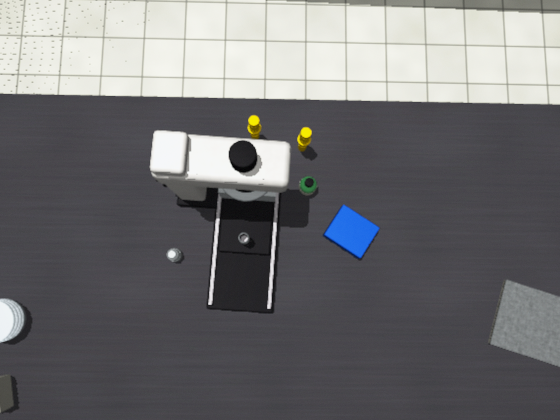

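View pics/side.png

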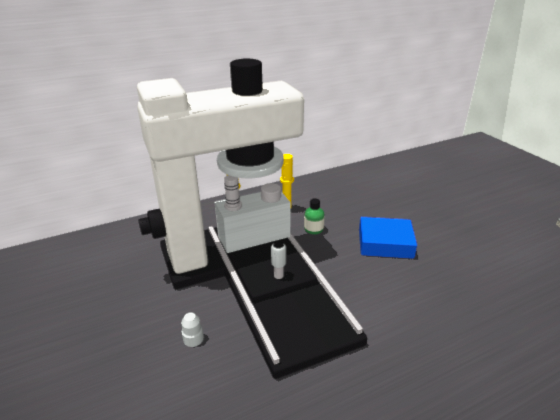

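The top view shows the base plate running down the image, with its front edge at about (208,309)–(272,312), the knob at (244,239) and the scope head over the sleeves. In the side view the tall grey gauge is at (231,190) on the column side, the stub at (271,193) and the knob at (279,255). The two yellow gauges at (254,126) and (305,138) in the top view are the look-alikes.

Run:
```python
from h import *
L=lambda n:[np.load(n+'.npz')['arr_%d'%i] for i in range(4)]
T=L('top');S=L('side')
im=T[0]
# rails: bright pixels in base window
m=cv2.inRange(im,(150,150,150),(255,255,255)); m[:200]=0;m[320:]=0;m[:,:200]=0;m[:,290:]=0
n,lab,st,ce=cv2.connectedComponentsWithStats(m)
ls=[]
for i in range(1,n):
    if st[i,4]>60:
        ys,xs=np.where(lab==i)
        P=np.array([plane(T,(x,y),.03)[:2] for x,y in zip(xs,ys)])
        c=P.mean(0);u,s,v=np.linalg.svd(P-c); d=v[0]; a=(P-c)@d
        print(st[i],c,d,np.degrees(np.arctan2(d[1],d[0])),c+d*a.min(),c+d*a.max())
print('corners',[plane(T,p,.02) for p in[(208,309),(272,312)]])
print('knob top',plane(T,(244,239),.098))
print('other',[plane(T,p,0) for p in [(174,258),(352,232),(308,188),(254,130),(305,145)]])
crop=cv2.resize(im[180:320,190:300],None,fx=4,fy=4,interpolation=cv2.INTER_CUBIC)
cs=cv2.resize(S[0][150:300,190:320],None,fx=4,fy=4,interpolation=cv2.INTER_CUBIC)
o=np.zeros((600,800,3),np.uint8);o[:560,:280]=crop[:,80:360];o[:600,280:800]=cs[:,:520]
save('crop',o)
```

```text
[208 218  12  87 331] [0.5547943  0.13392632] [-0.99827765  0.05866634] 176.63673535839118 [0.65287349 0.12816245] [0.45902337 0.13955454]
[267 222  10  87 329] [0.54767801 0.00226598] [-0.99827949  0.05863497] 176.63853566420522 [ 0.64561265 -0.00348631] [0.45185864 0.00789403]
corners [array([0.44764943, 0.14400165, 0.02      ]), array([ 4.42746921e-01, -5.13847189e-05,  2.00000000e-02])]
knob top [0.60052554 0.06309465 0.098     ]
other [array([0.56134181, 0.22875518, 0.        ]), array([ 0.62800183, -0.18592981,  0.        ]), array([ 0.7314232, -0.0818287,  0.       ]), array([0.87154453, 0.04937285, 0.        ]), array([ 0.83655077, -0.07417968,  0.        ])]
```

View pics/crop.png

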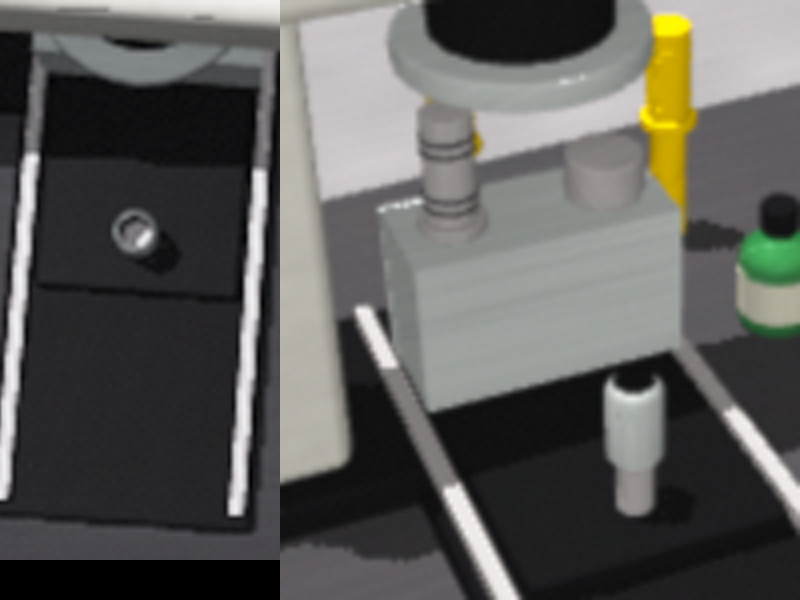

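The crop confirms that the tall grey gauge, with its shoulder and two handle rings, is in the left sleeve on the column side, and the stub is in the right. The yellow ones stand behind on the bench. Knob centre is at top pixel (243.8,238.2), about (0.602, 0.064) in world; it should lie on the rails' centre line there, at y 0.065, so it agrees.

```bash
cat >> h.py <<'E'
from scipy.spatial.transform import Rotation as Ro
YAW=176.64; D=np.array([.99828,-.0586,0]); LFT=np.array([.0586,.99828,0])
def go(xyz,yaw=YAW):
    o=env.get_obs(); R=Ro.from_euler('xyz',o['tool_rot'],degrees=True)
    print('t',round(o['time_s'],2),'pos',o['tool_pos'].round(4),'rot',o['tool_rot'].round(2),'F',o['force'].round(1),'w',round(o['grip_width'],4),'g',round(o['grasp_force'],1))
    print(' -> cm',(R.inv().apply(np.array(xyz)-o['tool_pos'])*100).round(2),'twist',(R.inv()*Ro.from_euler('xyz',[180,0,yaw],degrees=True)).as_rotvec(degrees=True).round(2))
E
python3 -c "
from h import *
go([.47,.072,.33])"
```

```text
t 0.1 pos [0.1726 0.6265 0.4038] rot [-1.799e+02  1.000e-02  1.646e+02] F [ 0.6 -0.7 -0.3] w 0.087 g 0.0
 -> cm [-43.4  -45.55   7.46] twist [-1.000e-01 -1.000e-02 -1.204e+01]
```

Emit:
servo_tool([
  {"xyz":[-4,-4,0],"twist":[0,0,-1],"jaw":0},
  {"xyz":[-6,-6.3,0.5],"twist":[0,0,-2],"jaw":0},
  {"xyz":[-9,-9.4,1],"twist":[0,0,-3],"jaw":0},
  {"xyz":[-12,-12.6,1.5],"twist":[0,0,-4],"jaw":0},
  {"xyz":[-15,-15.7,2],"twist":[0,0,-5],"jaw":0},
  {"xyz":[-18,-18.9,2.5],"twist":[0,0,-6],"jaw":0},
  {"xyz":[-21,-22,3],"twist":[0,0,-7],"jaw":0},
  {"xyz":[-24,-25.2,3.5],"twist":[0,0,-8],"jaw":0},
  {"xyz":[-26,-27.3,4],"twist":[0,0,-9],"jaw":0},
  {"xyz":[-28,-29.4,4.5],"twist":[0,0,-10],"jaw":0},
])

```text
time_s: 0.93
tool_pos: [0.3655, 0.2657, 0.3593]
tool_rot: [-180.0, 0.0, 174.5]
force: [1.1, 0.5, 0.2]
grip_width: 0.0867
grasp_force: 0.0
```

```bash
python3 -c "
from h import *
go([.47,.072,.33])"
```

```text
t 0.93 pos [0.3655 0.2657 0.3593] rot [-1.7998e+02  1.0000e-02  1.7454e+02] F [1.1 0.5 0.2] w 0.0867 g 0.0
 -> cm [-12.25 -18.28   2.94] twist [-0.02  0.01 -2.1 ]
```

Emit:
servo_tool([
  {"xyz":[-2.4,-3.4,0.6],"twist":[0,0,-1],"jaw":0},
  {"xyz":[-4.8,-6.8,1.2],"twist":[0,0,-2.1],"jaw":0},
  {"xyz":[-7.2,-10.4,1.8],"twist":[0,0,-2.1],"jaw":0},
  {"xyz":[-9.6,-14,2.4],"twist":[0,0,-2.1],"jaw":0},
  {"xyz":[-11.3,-16.8,2.8],"twist":[0,0,-2.1],"jaw":0},
  {"xyz":[-12.2,-18.3,2.9],"twist":[0,0,-2.1],"jaw":0},
  {"xyz":[-12.2,-18.3,2.9],"twist":[0,0,-2.1],"jaw":0},
  {"xyz":[-12.2,-18.3,2.9],"twist":[0,0,-2.1],"jaw":0},
])

```text
time_s: 1.6
tool_pos: [0.4687, 0.0744, 0.3304]
tool_rot: [180.0, -0.1, 176.5]
force: [0.4, 0.5, 0.4]
grip_width: 0.0869
grasp_force: 0.0
```

```bash
python3 -c "
from h import *
go([.602,.0645,.246])
c=cam('wrist'); 
im=c[0].copy()
for p,s in [((.602,.0645,.098),12)]: cv2.circle(im,tuple(int(v) for v in proj(c,p)),4,(255,0,0),1)
save('w1',im)"
```

```text
t 1.6 pos [0.4687 0.0744 0.3304] rot [ 1.8000e+02 -5.0000e-02  1.7655e+02] F [0.4 0.5 0.4] w 0.0869 g 0.0
 -> cm [-13.37  -0.19   8.43] twist [ 0.   -0.05 -0.09]
```

View pics/w1.png

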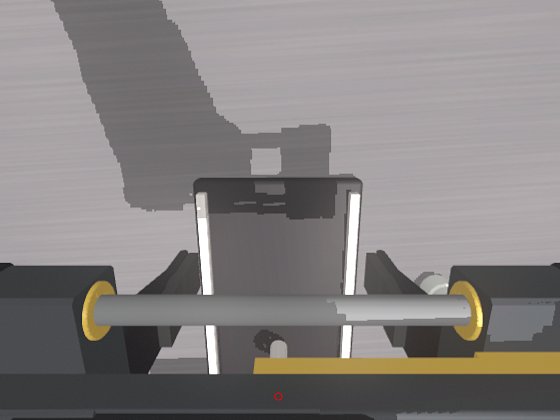

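The wrist view shows the knob's stem at (278,350), midway between the fingers and in line with my projected knob at (278,396). I'll lower now, then go forward so the fingers straddle the knob.

Emit:
servo_tool([
  {"xyz":[0,-0.1,3.5],"twist":[0,0,0],"jaw":0},
  {"xyz":[0,-0.2,7],"twist":[0,0,0],"jaw":0},
  {"xyz":[-2,-0.2,8.4],"twist":[0,0,0],"jaw":0},
  {"xyz":[-4.5,-0.2,8.4],"twist":[0,0,0],"jaw":0},
  {"xyz":[-7,-0.2,8.4],"twist":[0,0,0],"jaw":0},
  {"xyz":[-9.5,-0.2,8.4],"twist":[0,0,0],"jaw":0},
  {"xyz":[-11.5,-0.2,8.4],"twist":[0,0,0],"jaw":0},
  {"xyz":[-12.8,-0.2,8.4],"twist":[0,0,0],"jaw":0},
  {"xyz":[-13.3,-0.2,8.4],"twist":[0,0,0],"jaw":0},
  {"xyz":[-13.3,-0.2,8.4],"twist":[0,0,0],"jaw":0},
])

```text
time_s: 2.48
tool_pos: [0.6017, 0.0674, 0.2464]
tool_rot: [180.0, -0.0, 176.8]
force: [-0.9, -0.0, -0.3]
grip_width: 0.0872
grasp_force: 0.0
```

Emit:
servo_tool([
  {"xyz":[0,0,0],"twist":[0,0,0],"jaw":0.3},
  {"xyz":[0,0,0],"twist":[0,0,0],"jaw":0.5},
  {"xyz":[0,0,0],"twist":[0,0,0],"jaw":0.7},
  {"xyz":[0,0,0],"twist":[0,0,0],"jaw":0.8},
  {"xyz":[0,0,0],"twist":[0,0,0],"jaw":0.9},
  {"xyz":[0,0,0],"twist":[0,0,0],"jaw":0.9},
  {"xyz":[0,0,0],"twist":[0,0,0],"jaw":0.9},
  {"xyz":[0,0,0],"twist":[0,0,0],"jaw":0.9},
  {"xyz":[0,0,0],"twist":[0,0,0],"jaw":0.9},
  {"xyz":[0,0,0],"twist":[0,0,0],"jaw":0.9},
], newtons=25)

```text
time_s: 3.32
tool_pos: [0.6014, 0.0654, 0.2468]
tool_rot: [-180.0, 0.0, 176.7]
force: [-0.1, -7.6, 0.3]
grip_width: 0.0281
grasp_force: 4.6
```

```bash
python3 -c "
from h import *
go(np.array([.602,.0645,.246])-.132*D)"
```

```text
t 3.32 pos [0.6014 0.0654 0.2468] rot [-179.98    0.    176.7 ] F [-0.1 -7.6  0.3] w 0.0281 g 4.6
 -> cm [13.14 -0.08  0.08] twist [-0.02  0.    0.06]
```

The right finger touches first, so the knob is 2 mm further right. I'll re-centre, finish closing, and pull.

Emit:
servo_tool([
  {"xyz":[0,-0.1,0],"twist":[0,0,0],"jaw":0.9},
  {"xyz":[0,-0.2,0],"twist":[0,0,0],"jaw":1},
  {"xyz":[0,-0.2,0],"twist":[0,0,0],"jaw":1},
  {"xyz":[0,-0.2,0],"twist":[0,0,0],"jaw":1},
  {"xyz":[0,-0.2,0],"twist":[0,0,0],"jaw":1},
  {"xyz":[0,-0.2,0],"twist":[0,0,0],"jaw":1},
], newtons=25)

```text
time_s: 3.82
tool_pos: [0.6013, 0.0631, 0.2467]
tool_rot: [-180.0, 0.0, 176.7]
force: [0.5, -2.5, 0.5]
grip_width: 0.0232
grasp_force: 25.0
```

```bash
python3 -c "
from h import *
go(np.array([.602,.0635,.246])-.132*D)"
```

```text
t 3.82 pos [0.6013 0.0631 0.2467] rot [-179.97    0.    176.68] F [ 0.5 -2.5  0.5] w 0.0232 g 25.0
 -> cm [13.13  0.05  0.07] twist [-0.03  0.    0.04]
```

Emit:
servo_tool([
  {"xyz":[0.6,0,0],"twist":[0,0,0],"jaw":1},
  {"xyz":[1.8,0,0],"twist":[0,0,0],"jaw":1},
  {"xyz":[3.2,0,0],"twist":[0,0,0],"jaw":1},
  {"xyz":[4.6,0,0],"twist":[0,0,0],"jaw":1},
  {"xyz":[6,0,0],"twist":[0,0,0],"jaw":1},
  {"xyz":[7.4,0,0],"twist":[0,0,0],"jaw":1},
  {"xyz":[8.8,0,0],"twist":[0,0,0],"jaw":1},
  {"xyz":[10,0,0],"twist":[0,0,0],"jaw":1},
  {"xyz":[11,0,0],"twist":[0,0,0],"jaw":1},
  {"xyz":[11.5,0,0],"twist":[0,0,0],"jaw":1},
])

```text
time_s: 4.65
tool_pos: [0.4855, 0.0699, 0.2467]
tool_rot: [-180.0, -0.0, 176.7]
force: [1.8, -3.1, -3.9]
grip_width: 0.0236
grasp_force: 25.0
```

Emit:
servo_tool([
  {"xyz":[0.5,0,0],"twist":[0,0,0],"jaw":1},
  {"xyz":[0.9,0,0],"twist":[0,0,0],"jaw":1},
  {"xyz":[1.2,0,0],"twist":[0,0,0],"jaw":1},
  {"xyz":[1.4,0,0],"twist":[0,0,0],"jaw":1},
  {"xyz":[1.6,0,0],"twist":[0,0,0],"jaw":1},
  {"xyz":[1.6,0,0],"twist":[0,0,0],"jaw":1},
  {"xyz":[1.6,0,0],"twist":[0,0,0],"jaw":1},
])

```text
time_s: 5.23
tool_pos: [0.4711, 0.0707, 0.2467]
tool_rot: [-180.0, 0.1, 176.7]
force: [4.8, -5.5, -6.3]
grip_width: 0.0231
grasp_force: 25.0
```

Emit:
servo_tool([
  {"xyz":[0.2,0,0],"twist":[0,0,0],"jaw":1},
  {"xyz":[0.4,0,0],"twist":[0,0,0],"jaw":1},
  {"xyz":[0.4,0,0],"twist":[0,0,0],"jaw":1},
  {"xyz":[0.4,0,0],"twist":[0,0,0],"jaw":1},
])

```text
time_s: 5.57
tool_pos: [0.4695, 0.0708, 0.2468]
tool_rot: [-180.0, 0.6, 176.7]
force: [15.4, -4.6, -18.6]
grip_width: 0.0231
grasp_force: 25.0
```

Run:
```python
from h import *
go([.5,.07,.3])
c=cam('side'); save('s2',c[0]); d=cam('top'); save('t2',d[0])
```

```text
t 5.57 pos [0.4695 0.0708 0.2468] rot [-179.99    0.62  176.67] F [ 15.4  -4.6 -18.6] w 0.0231 g 25.0
 -> cm [-3.11  0.1  -5.29] twist [-0.01  0.62  0.03]
```

View pics/s2.png

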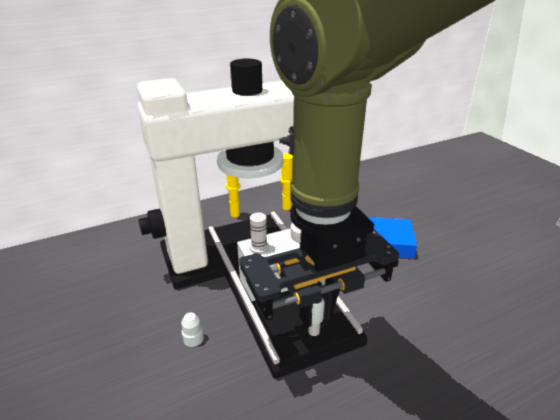

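The side view shows the carriage fully forward (force jumped to 15 N), with the tall gauge still seated at (258,230) and the arm gripping the knob. Next I ease off, release and rise.

Emit:
servo_tool([
  {"xyz":[-0.3,0,0],"twist":[0,0,0],"jaw":1},
  {"xyz":[-0.3,0,0],"twist":[0,0,0],"jaw":1},
  {"xyz":[-0.3,0,0],"twist":[0,0,0],"jaw":0.6},
  {"xyz":[-0.3,0,0],"twist":[0,0,0],"jaw":0.3},
  {"xyz":[-0.3,0,0],"twist":[0,0,0],"jaw":0.3},
  {"xyz":[-0.3,0,0],"twist":[0,0,0],"jaw":0.3},
  {"xyz":[-0.3,0,-2],"twist":[0,0,0],"jaw":0.3},
  {"xyz":[0,0,-5],"twist":[0,0,0],"jaw":0.3},
  {"xyz":[0,0,-8],"twist":[0,0,0],"jaw":0.3},
  {"xyz":[0,0,-11],"twist":[0,0,0],"jaw":0.3},
])

```text
time_s: 6.5
tool_pos: [0.4659, 0.0718, 0.3581]
tool_rot: [180.0, -0.1, 176.7]
force: [0.7, 1.5, -0.5]
grip_width: 0.06
grasp_force: 0.0
```

Emit:
servo_tool([
  {"xyz":[0,0,-2],"twist":[0,0,0],"jaw":0.4},
  {"xyz":[0,0,-3],"twist":[0,0,0],"jaw":0.4},
  {"xyz":[0,0,-3],"twist":[0,0,0],"jaw":0.4},
  {"xyz":[0,0,-3],"twist":[0,0,0],"jaw":0.4},
])

```text
time_s: 6.83
tool_pos: [0.4663, 0.0716, 0.3862]
tool_rot: [180.0, -0.0, 176.7]
force: [-0.1, 0.2, 0.5]
grip_width: 0.053
grasp_force: 0.0
```

Run:
```python
from h import *
go([.5,.07,.35])
c=cam('side'); d=cam('top'); np.savez('s3',*c); np.savez('t3',*d)
a=cv2.resize(c[0][150:350,200:380],None,fx=2.2,fy=2.2); b=cv2.resize(d[0][170:320,190:300],None,fx=3.6,fy=3.6)
o=np.zeros((560,800,3),np.uint8);o[:a.shape[0],:a.shape[1]]=a;o[:b.shape[0],a.shape[1]:a.shape[1]+b.shape[1]]=b;save('c3',o)
for n,z in(('gauge bottom',.11),('gauge top',.168)):
    X=np.array([.592,.0635,0])+.036*LFT+[0,0,z]; print(n,proj(c,X),proj(d,X))
```

```text
t 6.83 pos [0.4663 0.0716 0.3862] rot [ 1.7998e+02 -3.0000e-02  1.7673e+02] F [-0.1  0.2  0.5] w 0.053 g 0.0
 -> cm [-3.38  0.04  3.62] twist [ 0.02 -0.03  0.09]
gauge bottom [260.24125114 248.58595781] [226.47675889 241.35620845]
gauge top [258.98510248 216.96033278] [224.18268062 239.32059967]
```

View pics/c3.png

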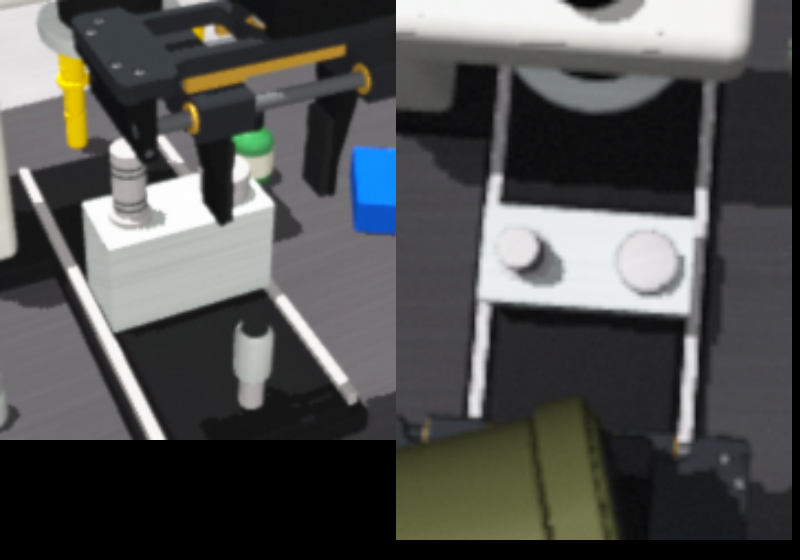

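The top view shows the gauge's handle top at (223.9,238.9), against a predicted (224.2,239.3). In the side view it is at (258.2,216.8), against (259.0,217.0). So the gauge is at about (0.5945, 0.0995). The stub lies 72 mm to the right, so I approach with the jaw half open.

Run:
```python
from h import *
d=[np.load('t3.npz')['arr_%d'%i] for i in range(4)]
print(plane(d,(223.9,238.9),.168))
go([.5945,.0995,.312])
```

```text
[0.59494197 0.10002575 0.168     ]
t 6.93 pos [0.4659 0.0714 0.385 ] rot [-1.7994e+02 -1.6000e-01  1.7671e+02] F [-2.1 -0.  -1.4] w 0.0526 g 0.0
 -> cm [-12.69   3.55   7.26] twist [-0.06 -0.16  0.07]
```

Emit:
servo_tool([
  {"xyz":[-2,0.6,0],"twist":[0,0,0],"jaw":0.4},
  {"xyz":[-4.5,1.3,0],"twist":[0,0,0],"jaw":0.4},
  {"xyz":[-7,2,0],"twist":[0,0,0],"jaw":0.4},
  {"xyz":[-9.5,2.7,0],"twist":[0,0,0],"jaw":0.4},
  {"xyz":[-11.5,3.3,0],"twist":[0,0,0],"jaw":0.4},
  {"xyz":[-12.4,3.5,0],"twist":[0,0,0],"jaw":0.4},
  {"xyz":[-12.7,3.6,0],"twist":[0,0,0],"jaw":0.4},
  {"xyz":[-12.7,3.6,0],"twist":[0,0,0],"jaw":0.4},
  {"xyz":[-12.7,3.6,0],"twist":[0,0,0],"jaw":0.4},
])

```text
time_s: 7.68
tool_pos: [0.5946, 0.0995, 0.3861]
tool_rot: [-180.0, -0.1, 176.7]
force: [0.1, -0.0, -0.5]
grip_width: 0.0521
grasp_force: 0.0
```

Run:
```python
from h import *
go([.5945,.0995,.312])
```

```text
t 7.68 pos [0.5946 0.0995 0.3861] rot [-1.7997e+02 -1.1000e-01  1.7667e+02] F [ 0.1 -0.  -0.5] w 0.0521 g 0.0
 -> cm [-0.    0.    7.41] twist [-0.03 -0.11  0.03]
```

Emit:
servo_tool([
  {"xyz":[0,0,1.5],"twist":[0,-0.1,0],"jaw":0.4},
  {"xyz":[0,0,3],"twist":[0,-0.1,0],"jaw":0.4},
  {"xyz":[0,0,4.5],"twist":[0,-0.1,0],"jaw":0.4},
  {"xyz":[0,0,6],"twist":[0,-0.1,0],"jaw":0.4},
  {"xyz":[0,0,7],"twist":[0,-0.1,0],"jaw":0.5},
  {"xyz":[0,0,7.4],"twist":[0,-0.1,0],"jaw":0.6},
  {"xyz":[0,0,7.4],"twist":[0,-0.1,0],"jaw":0.64},
  {"xyz":[0,0,7.4],"twist":[0,-0.1,0],"jaw":0.66},
  {"xyz":[0,0,7.4],"twist":[0,-0.1,0],"jaw":0.66},
  {"xyz":[0,0,7.4],"twist":[0,-0.1,0],"jaw":0.66},
], newtons=4)

```text
time_s: 8.52
tool_pos: [0.5957, 0.0999, 0.3138]
tool_rot: [180.0, 0.2, 176.7]
force: [0.2, 0.2, 0.4]
grip_width: 0.0307
grasp_force: 0.0
```

Emit:
servo_tool([
  {"xyz":[0,0,0],"twist":[0,0,0],"jaw":0.68},
  {"xyz":[0,0,0],"twist":[0,0,0],"jaw":0.69},
  {"xyz":[0,0,0],"twist":[0,0,0],"jaw":0.7},
  {"xyz":[0,0,0],"twist":[0,0,0],"jaw":0.71},
  {"xyz":[0,0,0],"twist":[0,0,0],"jaw":0.71},
], newtons=4)

```text
time_s: 8.93
tool_pos: [0.5954, 0.0999, 0.3128]
tool_rot: [180.0, 0.1, 176.7]
force: [-0.5, 0.3, 0.2]
grip_width: 0.0253
grasp_force: 0.0
```

Centred well: 25 mm opening with no contact yet. Now closing gently, then checking.

Emit:
servo_tool([
  {"xyz":[0,0,0],"twist":[0,0,0],"jaw":0.73},
  {"xyz":[0,0,0],"twist":[0,0,0],"jaw":0.75},
  {"xyz":[0,0,0],"twist":[0,0,0],"jaw":0.8},
  {"xyz":[0,0,0],"twist":[0,0,0],"jaw":0.9},
  {"xyz":[0,0,0],"twist":[0,0,0],"jaw":1},
  {"xyz":[0,0,0],"twist":[0,0,0],"jaw":1},
], newtons=5)

```text
time_s: 9.43
tool_pos: [0.5954, 0.0996, 0.3128]
tool_rot: [-180.0, 0.1, 176.7]
force: [0.0, -0.5, 0.7]
grip_width: 0.0236
grasp_force: 5.0
```

Run:
```python
from h import *
go([.5954,.0999,.3128])
```

```text
t 9.43 pos [0.5954 0.0996 0.3128] rot [-1.7997e+02  1.0000e-01  1.7668e+02] F [ 0.  -0.5  0.7] w 0.0236 g 5.0
 -> cm [ 0.    0.03 -0.  ] twist [-0.03  0.1   0.04]
```

Lateral force is negligible. I firm up the grip and lift slowly, straight up.

Emit:
servo_tool([
  {"xyz":[0,0,0],"twist":[0,0,0],"jaw":1},
  {"xyz":[0,0,0],"twist":[0,0,0],"jaw":1},
  {"xyz":[0,0,-0.1],"twist":[0,0,0],"jaw":1},
  {"xyz":[0,0,-0.2],"twist":[0,0,0],"jaw":1},
  {"xyz":[0,0,-0.4],"twist":[0,0,0],"jaw":1},
  {"xyz":[0,0,-0.6],"twist":[0,0,0],"jaw":1},
  {"xyz":[0,0,-0.8],"twist":[0,0,0],"jaw":1},
  {"xyz":[0,0,-1],"twist":[0,0,0],"jaw":1},
  {"xyz":[0,0,-1],"twist":[0,0,0],"jaw":1},
], newtons=20)

```text
time_s: 10.18
tool_pos: [0.5954, 0.1001, 0.3233]
tool_rot: [180.0, 0.1, 176.7]
force: [0.2, 0.4, -1.3]
grip_width: 0.0235
grasp_force: 20.0
```

Run:
```python
from h import *
go([.5954,.0996,.3538])
```

```text
t 10.18 pos [0.5954 0.1001 0.3233] rot [1.7997e+02 1.2000e-01 1.7671e+02] F [ 0.2  0.4 -1.3] w 0.0235 g 20.0
 -> cm [-0.01 -0.05 -3.05] twist [0.03 0.12 0.07]
```

Emit:
servo_tool([
  {"xyz":[0,0,-0.2],"twist":[0,0,0],"jaw":1},
  {"xyz":[0,0,-0.5],"twist":[0,0,0],"jaw":1},
  {"xyz":[0,0,-0.9],"twist":[0,0,0],"jaw":1},
  {"xyz":[0,0,-1.3],"twist":[0,0,0],"jaw":1},
  {"xyz":[0,0,-1.7],"twist":[0,0,0],"jaw":1},
  {"xyz":[0,0,-2.1],"twist":[0,0,0],"jaw":1},
  {"xyz":[0,0,-2.5],"twist":[0,0,0],"jaw":1},
  {"xyz":[0,0,-2.8],"twist":[0,0,0],"jaw":1},
  {"xyz":[0,0,-3],"twist":[0,0,0],"jaw":1},
  {"xyz":[0,0,-3],"twist":[0,0,0],"jaw":1},
])

```text
time_s: 11.02
tool_pos: [0.5955, 0.1, 0.3534]
tool_rot: [180.0, 0.2, 176.7]
force: [-0.5, -0.4, -2.5]
grip_width: 0.0234
grasp_force: 20.0
```

Emit:
servo_tool([
  {"xyz":[0,0,0],"twist":[0,0,0],"jaw":1},
  {"xyz":[0,0,0],"twist":[0,0,0],"jaw":1},
  {"xyz":[0,0,0],"twist":[0,0,0],"jaw":1},
  {"xyz":[0,0,0],"twist":[0,0,0],"jaw":1},
])

```text
time_s: 11.35
tool_pos: [0.5952, 0.1, 0.3525]
tool_rot: [-180.0, 0.1, 176.7]
force: [0.6, 0.6, -3.3]
grip_width: 0.0234
grasp_force: 20.0
```

Run:
```python
from h import *
go([.5954,.0996,.3538])
c=cam('side'); save('c4',cv2.resize(c[0][180:340,200:360],None,fx=3.5,fy=3.5,interpolation=cv2.INTER_CUBIC))
for z in(.110,.150,.120): print(z,(proj(c,[.5945,.0995,z])-[200,180])*3.5)
go([.5954,.0996,.3538])
```

```text
t 11.35 pos [0.5952 0.1    0.3525] rot [-1.7999e+02  8.0000e-02  1.7670e+02] F [ 0.6  0.6 -3.3] w 0.0234 g 20.0
 -> cm [-0.02 -0.04 -0.13] twist [-0.01  0.08  0.06]
0.11 [210.34750328 239.59358242]
0.15 [207.34641765 164.44883275]
0.12 [209.61601122 221.27761461]
t 11.4 pos [0.5953 0.1    0.3525] rot [-1.7999e+02  8.0000e-02  1.7670e+02] F [ 0.3  0.6 -3. ] w 0.0233 g 20.0
 -> cm [-0.02 -0.03 -0.13] twist [-0.01  0.08  0.06]
```

View pics/c4.png

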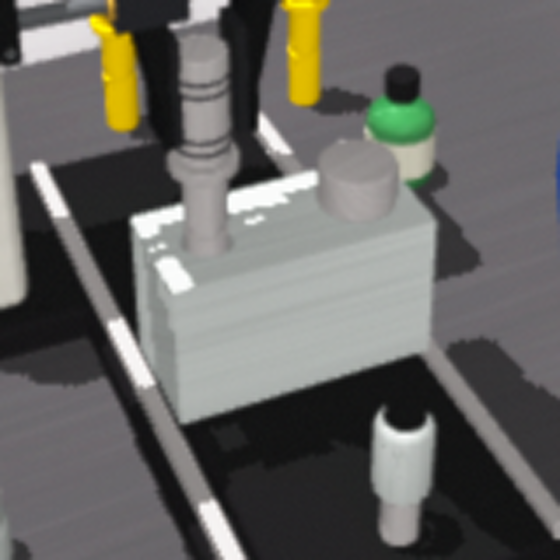

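The gauge stands upright with its shoulder underside at about (206,167), where 40 mm of lift predicts (207,164). The shank is still in the sleeve, the stub is seated at (358,180), and the wrist carries only the gauge's weight. I'm handing in.

```bash
python3 -c "
from h import *
print(env.sign_off())"
```

```text
the job is handed in; nothing more can be done
None
```

I pulled the carriage out to its stop, then drew the tall gauge straight up about 40 mm and handed the job in at 11.4 s, still holding it upright and still at a 20 N grip; the judge's verdict was not shown.

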